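# Put the katoris away and wedge the bay's gate shut

### The arm

A 6-joint arm with a two-finger parallel gripper is mounted at the origin on the work surface. World frame = base frame: x ahead of the robot, y to its left, z up, the work surface at z = 0. Lengths are in m, angles in rad, forces in N, time in s.
With the tool pointing down it reaches from about 0.375 to 0.975 m from the base axis. Payload 3.8 kg.
Tool frame: the origin (TCP) lies midway between the tips of the shut fingers; the grasp point (between the pads) lies behind it (env.pinch_z is the z of the grasp point in the tool frame, in m); z points along the fingers, y is the direction in which the jaws open and shut (so a half turn about z gives the same grasp; the last joint's range is limited). The gripper opens to 88 mm and grips with 3 to 60 N. Pads are 18 mm wide; open, the fingers measure 123 mm over their backs; the gripper's body (75 mm by 187 mm) begins 45 mm behind the grasp point.
Start: joints at [-1.358, 0.264, 1.604, -0, 1.274, -0.037], TCP at [0.167, -0.654, 0.213] pointing down, gripper open.
Joint ranges: [-2.63, 2.63], [-0.94, 2.18], [0.31, 2.57], [-1.31, 4.45], [0, 2.66], [-2.55, 2.55]. Speed limits (rad/s): [2.57, 2.57, 3.14, 3.14, 3.14, 3.14].

### API

Orientations are given as a rotation vector (axis times angle).
In Python, from station import env gives the robot as it stands.
- The arm moves only by the tool carry_out, never from a script. Its arguments are lists of equal length, an entry for each row: "offset": the shift along the tool's x, y, z in mm, a list of three; "rotation": the turn, a rotation vector about the tool's x, y, z in degrees, a list of three; "jaw": the opening, from 0 (shut) to 1 (fully open). In form: {"offset": [[tx, ty, tz], ...], "rotation": [[ax, ay, az], ...], "jaw": [jaw, ...]}. A call has 1 to 5 rows; each row shifts and turns the commanded pose from where the row before left it, along the tool's axes as they then stand; what a row does not reach is not made up. A row lasts 1/8 s, in which the tool goes at most 62.5 mm and 10.7 degrees, less where a joint would pass 70% of its speed; a pose out of reach is approached as far as the arm can. A call is refused whole if a number of a shift passes 62.5 or a number of a turn 10.7, either way. A call with a gripper value outside its range is refused whole. The fingers move at their own pace and stop on an object; the grip force is fixed at half the most. Time passes only in rows, so rows that do not move let the fingers close. It gives the time, the measured TCP pose, the force and the opening at its end, in the units of the state.
- env.sense(): the state, without advancing time (a new reading comes with each control period).
- env.read_camera(name): name is "scene" or "top"; returns (picture, depth): 480x640x3 uint8, blue, green, red; 480x640 float32, m along the optical axis (not along the pixel's ray), 0 where there is no reading.
- env.camera_model(name): a dict with "intrinsics" (3x3 intrinsics, pixels), "pose" (4x4, takes a point from camera to world coordinates). Camera axes: x right, y down, z forward; pixel columns grow to the right and rows downward; lengths in m; the calibration is good to about 2 mm. A picture is of the moment at which its call begins. camera_model takes no time and is no camera call.
- env.close_job(): hands the job in, once; it reports no verdict.
The state is a dict: "clock": time; "joint_positions": joint angles; "dq": joint speeds; "tau": joint torques, N m; "tool_pos": TCP position; "ee_rot": TCP orientation; "wrist_force": force on the tool from outside, world axes, zero at the start; "wrist_torque": the same for the moment, N m; "gripper_width": finger opening in m.
Only numpy, scipy, OpenCV 4.12 (cv2) and the standard library are available. Lean on these libraries where they do the work, as an engineer would, in place of code of your own. Each camera call takes 0.05 s, during which the arm holds its last target. There are 200 camera calls.

### The job

Slide the stack of three katoris into the open-topped crockery bay, keeping them upright and nested, and swing the bay's gate fully shut behind them. Then set the loose wooden wedge on the shelf with its thin toe under the gate's lower edge and tap it in until the gate is jammed tight and the wedge stays put by itself. Leave the glass jar, the black grinder and the tea cup on its saucer where they are.

Things in the scene. Friction and masses are not known exactly. Their poses are not given: they have to be found in the camera images.
- bay: Fixed cream open-topped bay: side and back boards 60 mm high, 15 mm thick; the shelf is its floor. Origin on the shelf, mid-mouth, in the plane of the shut gate's front face; x points into the bay, y left, z up. Inside: x = 14 (back of the shut gate) to 175 mm, y = -86 to +86 mm. Place varies, yaw within 0.25 rad. Gate hung at the left (+y).
- bay_hinge (a point): Point on the gate's upright hinge axis at shelf level: x = 0, y = +85 mm in the bay's frame. The axis is at the gate's front face.
- gate: The swinging gate: a cream panel 168 mm wide, 14 mm thick; its lower edge hangs level 11.5 mm above the shelf, its upper edge is at 58 mm. Origin on the hinge axis at shelf level; when shut its axes are the bay's: the panel reaches from y = -1 to -169 mm, its front face (towards the robot) at x = 0, its back at x = 14 mm. No handle, no catch: push it by its face.
- gate_swing (a joint): Opening angle of the gate in rad: 0 shut (a stop there, the gate flush with the mouth), grows as the free edge swings out towards the robot and round to the left; starts at 1.6 to 2.1, limit 2.4. Light friction: it stays where it is left.
- gate_lift (a joint): How far the gate has been raised on its hinges, m: 0 hanging free, at most 0.005. The hinges have 5 mm of springy play: raising the gate takes about 2 N for its weight plus 2.5 N for each mm.
- wedge: Loose beech wedge, 120 mm long (x), 34 wide (y), flat on the shelf; top slopes from 4 mm at the toe (+x end) to 24 mm at the upright heel face (-x). Origin: centre of underside. Square under the shut gate it first touches when its toe is 45 mm past the gate's front face; every 6 mm more raises the gate 1 mm; tight at 10 mm more, play ends at 30 mm more. Takes 7 to 20 N; friction then holds it.
- wedge_toe (a point): Middle of the wedge's thin toe edge, at its underside.
- katori_large: Outer and lowest of three nested round steel bowls, 90 mm across the rim, 68 mm across the foot, 36 mm high, about 110 g. Origin at the centre of its underside, z up. Its origin starts 70 to 100 mm in front of the bay's mouth. The stack slides on the shelf.
- katori_medium: Middle bowl, 78 mm across, 36 mm high, standing loosely inside the large one on its 3 mm thick floor, about 85 g. Origin at the centre of its underside.
- katori_small: Innermost bowl, 66 mm across, 36 mm high, standing loosely in the medium one on its 3 mm thick floor, about 60 g; its rim is 42 mm above the shelf. Origin at the centre of its underside.
- jar: Bystander: empty glass storage jar with clamp lid, 84 mm across (wire clamp to 94 mm), 136 mm high. Origin at the centre of its underside.
- grinder: Bystander: black plastic spice grinder, 60 mm across, 134 mm high. Origin at the centre of its underside.
- saucer: Bystander: white porcelain saucer, 130 mm across, 14 mm high, with the cup on it. Origin at the centre of its underside.
- cup: Bystander: white porcelain tea cup upturned on the saucer, 76 mm across, 57 mm high, with a small handle. Origin at the centre of its lower side (the rim).
There are look-alikes about, which are no part of the job. Of the things that look like the wedge, take the one that is farthest to the robot's left at the start.

How it is judged:
By the outcome, as a careful person would: the job done as asked, in the order asked, and still so for the second after the job is handed in, with the robot touching nothing.
It also fails if it takes over 72 s, if anything falls off the work surface, if the arm or the gripper's body presses on something with over 40 N, if the wrist force passes 120 N, or if a joint passes its speed limit or range.

## Working session

There is one attempt and no reset: what is moved stays moved. The work goes in short steps, Python scripts to look and compute and a tool call to move; the robot and the scene stay as the last step left them, time stands still between calls to the robot, and variables do not carry over. Pictures are saved under pics/ and viewed, on a budget of 10 in all, crops included, one or two more only if the job needs it, and the job is handed in when it is done.

Besides the shell and the picture viewer there is one more tool, called as name(argument=value, ...) on one line, values as JSON. carry_out: Moves the arm, as the interface text tells. Its arguments: {"type":"object","properties":{"offset":{"type":"array"},"rotation":{"type":"array"},"jaw":{"type":"array"}},"required":["offset","rotation","jaw"]}

```bash
ls; mkdir -p pics; python3 - <<'E'
from station import env
import cv2,numpy as np
for n in ("scene","top"):
    p,d=env.read_camera(n); cv2.imwrite(f"pics/{n}0.png",p); np.save(f"pics/{n}0.npy",d)
    m=env.camera_model(n); print(n,np.round(m["intrinsics"],1).tolist(),np.round(m["pose"],3).tolist())
s=env.sense(); print(s, env.pinch_z)
E
```

```text
pics
scene [[490.0, 0.0, 317.5], [0.0, 490.0, 239.2], [0.0, 0.0, 1.0]] [[0.261, 0.525, -0.81, 1.565], [0.965, -0.132, 0.225, -0.301], [0.011, -0.841, -0.542, 0.689], [0.0, 0.0, 0.0, 1.0]]
top [[552.3, 0.0, 311.8], [0.0, 552.3, 242.7], [0.0, 0.0, 1.0]] [[0.1, -0.974, 0.201, 0.322], [-0.995, -0.098, 0.02, -0.034], [0.0, -0.202, -0.979, 1.189], [0.0, 0.0, 0.0, 1.0]]
{'clock': 0.1, 'joint_positions': array([-1.35789974e+00,  2.64634324e-01,  1.60523911e+00, -1.40931118e-05,
        1.27369090e+00, -3.69040301e-02]), 'dq': array([-0.00128152, -0.0027204 , -0.00264944,  0.00101893,  0.00087155,
        0.00077214]), 'tau': array([ 2.12736052e-05, -5.03620720e+01, -3.58071220e+01,  7.30859209e-02,
        2.33678747e-02, -5.38547988e-05]), 'tool_pos': array([ 0.16671196, -0.65337564,  0.21224095]), 'ee_rot': array([-3.11517153e+00, -3.91128402e-01,  2.93078473e-04]), 'wrist_force': array([ 0.14688421, -0.14849702, -0.75768087]), 'wrist_torque': array([-0.01193215, -0.00486192, -0.0079192 ]), 'gripper_width': 0.08807199477926361} -0.0187
```

View pics/top0.png

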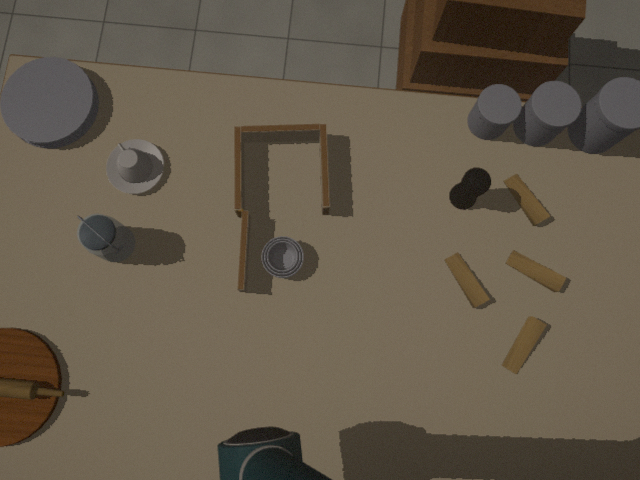

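View pics/scene0.png

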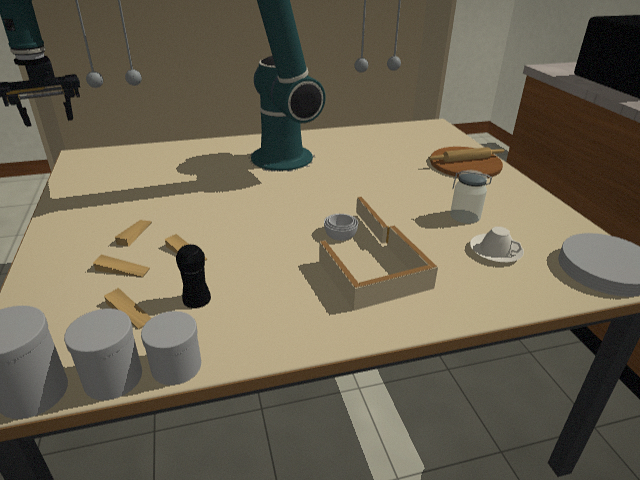

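Top view: bay boards around (240–328, 127–213), gate open edge (244,212)–(242,290), bowls at (283,257), leftmost wedge at (468,280), grinder (470,190), jar (105,235), cup and saucer (135,165). The scene view agrees. The wedges lie to the right of the bay, to the left of the grinder in the scene picture.

```bash
cat > h.py <<'E'
import cv2,numpy as np
from station import env
def ray(n,uv,z):
    m=env.camera_model(n); K=m["intrinsics"]; T=m["pose"]
    uv=np.atleast_2d(uv).astype(float)
    d=np.c_[(uv[:,0]-K[0,2])/K[0,0],(uv[:,1]-K[1,2])/K[1,1],np.ones(len(uv))]@T[:3,:3].T
    return T[:3,3]+d*((z-T[2,3])/d[:,2])[:,None]
def cloud(n,dep):
    m=env.camera_model(n); K=m["intrinsics"]; T=m["pose"]
    v,u=np.mgrid[:480,:640]
    c=np.stack([(u-K[0,2])/K[0,0]*dep,(v-K[1,2])/K[1,1]*dep,dep],-1)
    return c@T[:3,:3].T+T[:3,3]
E
python3 - <<'E'
from h import *
p=cv2.imread("pics/top0.png"); d=np.load("pics/top0.npy"); P=cloud("top",d)
hsv=cv2.cvtColor(p,cv2.COLOR_BGR2HSV)
for n,(u,v) in dict(boardL=(239,170),boardback=(280,129),boardR=(325,170),gate=(243,250),table=(400,300),wedge=(468,280)).items():
    print(n,p[v,u],hsv[v,u],P[v,u].round(3))
# heights
for nm,(u0,u1,v0,v1),(a,b) in [("boards",(225,345,115,220),(.045,.075)),("gate",(230,256,218,300),(.045,.07)),("bowl",(258,310,230,285),(.03,.055)),("wedge",(435,498,245,315),(.004,.04)),("w2",(500,575,245,300),(.004,.04)),("grinder",(440,495,160,215),(.02,.2)),("jar",(70,135,205,265),(.03,.2))]:
    Q=P[v0:v1,u0:u1]; M=(Q[...,2]>a)&(Q[...,2]<b)
    q=Q[M]; r=cv2.minAreaRect((q[:,:2]*1000).astype(np.float32))
    print(nm,len(q),"mean",q.mean(0).round(4),"rect",np.round(cv2.boxPoints(r)).tolist())
    if nm in("wedge","w2"):
        A=np.c_[q[:,:2],np.ones(len(q))]; c=np.linalg.lstsq(A,q[:,2],rcond=None)[0]; print("slope",c, np.hypot(*c[:2]))
E
```

```text
boardL [40 65 88] [ 16 139  88] [0.697 0.161 0.06 ]
boardback [41 66 88] [ 16 136  88] [0.801 0.084 0.056]
boardR [43 67 89] [ 16 132  89] [ 0.715 -0.023  0.062]
gate [41 64 89] [ 14 138  89] [0.525 0.131 0.058]
table [ 88 107 118] [ 19  65 118] [ 0.46  -0.211  0.001]
wedge [ 55  88 111] [ 18 129 111] [ 0.516 -0.352  0.012]
boards 2060 mean [0.7385 0.0818 0.0586] rect [[588.0, 158.0], [613.0, -42.0], [826.0, -14.0], [800.0, 186.0]]
gate 538 mean [0.5173 0.1311 0.0571] rect [[443.0, 135.0], [443.0, 119.0], [597.0, 129.0], [596.0, 144.0]]
bowl 514 mean [0.5269 0.0516 0.0366] rect [[475.0, 90.0], [484.0, 3.0], [573.0, 12.0], [564.0, 99.0]]
wedge 950 mean [ 0.5131 -0.3497  0.0132] rect [[438.0, -290.0], [451.0, -422.0], [600.0, -407.0], [587.0, -275.0]]
slope [-0.09376669 -0.09398018  0.02841662] 0.13275716966187665
w2 969 mean [ 0.5485 -0.4996  0.0133] rect [[492.0, -425.0], [495.0, -583.0], [608.0, -581.0], [605.0, -423.0]]
slope [-0.0499264  -0.11599463 -0.01731396] 0.12628301247971793
grinder 995 mean [ 0.6969 -0.3257  0.0992] rect [[667.0, -320.0], [692.0, -368.0], [742.0, -342.0], [717.0, -294.0]]
jar 1897 mean [0.5162 0.4048 0.1071] rect [[474.0, 445.0], [489.0, 368.0], [568.0, 383.0], [553.0, 460.0]]
```

```bash
python3 - <<'E'
from h import *
p=cv2.imread("pics/top0.png"); hsv=cv2.cvtColor(p,cv2.COLOR_BGR2HSV)
br=((hsv[...,1]>115)&(hsv[...,0]<24)).astype(np.uint8)
def comp(u0,u1,v0,v1):
    M=np.zeros_like(br); M[v0:v1,u0:u1]=br[v0:v1,u0:u1]
    n,l,s,c=cv2.connectedComponentsWithStats(M); k=1+np.argmax(s[1:,4]); v,u=np.nonzero(l==k); return np.c_[u,v]
def rect(q,nm):
    r=cv2.minAreaRect((q[:,:2]*1000).astype(np.float32)); print(nm,len(q),"c",np.round(r[0],1),"sz",np.round(r[1],1),"ang",round(r[2],1),np.round(cv2.boxPoints(r)).tolist())
for nm,b in dict(L=(230,250,138,207),R=(315,333,138,211),B=(246,317,118,140),gate=(232,256,221,300)).items():
    q=ray("top",comp(*b),.058 if nm=="gate" else .06)
    rect(q,nm); c=q[:,:2].mean(0); w,V=np.linalg.eigh(np.cov(q[:,:2].T)); a=V[:,1]; print("  centroid",c.round(4),"dir deg",round(np.degrees(np.arctan2(a[1],a[0])),2))
q=ray("top",comp(225,345,110,218),.06); rect(q,"all")
for nm,b in dict(w=(440,498,245,315)).items():
    uv=comp(*b); print(cv2.boxPoints(cv2.minAreaRect(uv.astype(np.float32))).round(1).tolist(),cv2.approxPolyDP(cv2.convexHull(uv.astype(np.int32)),2.5,True)[:,0].tolist()); rect(ray("top",uv,.012),nm)
# bowls: bright rim ring
g=p[225:290,255:315]; print(p[257,283])
d=np.load("pics/top0.npy"); P=cloud("top",d); Q=P[225:290,258:315]
cr=(hsv[...,1]<55).astype(np.uint8); M=np.zeros_like(cr); M[232:284,258:306]=cr[232:284,258:306]
n,l,s,c=cv2.connectedComponentsWithStats(M); k=1+np.argmax(s[1:,4]); print(s[k]); v,u=np.nonzero(l==k); hull=cv2.convexHull(np.c_[u,v].astype(np.int32))[:,0]; h=ray("top",hull,.036); print(np.array(cv2.minEnclosingCircle((h[:,:2]*1000).astype(np.float32))[0]),cv2.minEnclosingCircle((h[:,:2]*1000).astype(np.float32))[1], cv2.fitEllipse((h[:,:2]*1000).astype(np.float32)))
x=p[225:290,255:335]; y=p[240:320,435:515]
cv2.imwrite("pics/crop1.png",np.hstack([cv2.resize(x,(400,400),interpolation=0),cv2.resize(y,(400,400),interpolation=0)]))
E
```

```text
L 360 c [693.4 163.3] sz [153.4  10.8] ang 7.3 [[617.0, 159.0], [618.0, 148.0], [770.0, 168.0], [769.0, 178.0]]
  centroid [0.6913 0.1638] dir deg -172.41
R 348 c [713.1 -21.9] sz [151.2  11.9] ang 7.8 [[637.0, -26.0], [639.0, -38.0], [789.0, -17.0], [787.0, -6.0]]
  centroid [ 0.7124 -0.0221] dir deg -172.36
B 342 c [802.9  81.6] sz [ 12.  152.9] ang 7.5 [[787.0, 157.0], [807.0, 5.0], [819.0, 7.0], [799.0, 158.0]]
  centroid [0.8031 0.0819] dir deg 97.4
gate 327 c [516.1 131.2] sz [142.2  10.6] ang 3.8 [[445.0, 132.0], [445.0, 121.0], [587.0, 131.0], [587.0, 141.0]]
  centroid [0.5164 0.1311] dir deg -176.13
all 425 c [703.9 164.7] sz [183.2  10.8] ang 7.3 [[612.0, 158.0], [614.0, 148.0], [795.0, 171.0], [794.0, 182.0]]
[[443.20001220703125, 260.20001220703125], [457.79998779296875, 250.6999969482422], [489.0, 299.0], [474.3999938964844, 308.3999938964844]] [[489, 299], [473, 306], [445, 259], [457, 253]]
w 914 c [ 517.1 -347.3] sz [119.9  38.2] ang 35.9 [[457.0, -367.0], [480.0, -398.0], [577.0, -328.0], [554.0, -297.0]]
[93 92 93]
[ 261  236   43   43 1443]
[522.37902832  48.73646164] 47.2172737121582 ((522.9273071289062, 49.12944030761719), (90.77635192871094, 92.67757415771484), 136.9815673828125)
```

View pics/crop1.png

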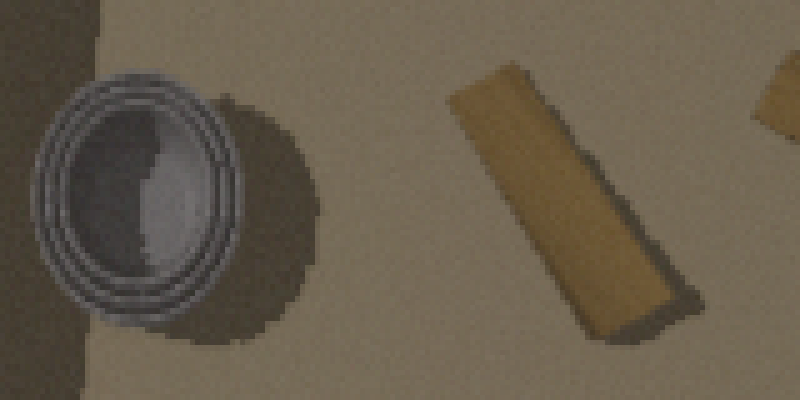

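Bay: origin ≈ (0.622, 0.060), yaw ≈ 7.5° (board spacing 187 mm, as it should be). Gate ≈ 1.63 rad. Bowls are at bay (−100, 2). The wedge's heel is at lower right, going by its wider shadow and the slope. Moving behind the bowls.

```bash
cat >> h.py <<'E'
from scipy.spatial.transform import Rotation as Rn
A=np.radians(7.5); O=np.array([.6218,.0604]); RB=np.array([[np.cos(A),-np.sin(A)],[np.sin(A),np.cos(A)]])
def tobay(p): return (np.atleast_2d(p)[:,:2]-O)@RB
def st():
    s=env.sense(); R=Rn.from_rotvec(s["ee_rot"]).as_matrix()
    print("t",round(s["clock"],2),"bay mm",(tobay(s["tool_pos"])[0]*1000).round(1),"z",round(s["tool_pos"][2]*1000,1),"yaw",np.degrees(np.arctan2(R[1,0],R[0,0])).round(2),"tilt",(R[:2,2]*57.3).round(2),"F",s["wrist_force"].round(1),"w",round(s["gripper_width"]*1000,1),"q",s["joint_positions"].round(2))
E
python3 -c "
from h import *
st(); print(tobay([[.5227,.049]]))
t=ray('top',[[445,259],[457,253]],.004);h=ray('top',[[489,299],[473,306]],.024)
t,h=t.mean(0),h.mean(0); print('wedge toe',t,'heel',h,np.hypot(*(t-h)[:2]),np.degrees(np.arctan2(*(t-h)[1::-1])))"
```

```text
t 0.1 bay mm [-544.4 -648.3] z 212.2 yaw 14.31 tilt [-0.02  0.11] F [ 0.1 -0.1 -0.8] w 88.1 q [-1.36  0.26  1.61 -0.    1.27 -0.04]
[[-0.09974018  0.00163267]]
wedge toe [ 0.56651082 -0.31462877  0.004     ] heel [ 0.46908797 -0.37768012  0.024     ] 0.11604604194513839 32.910644392506455
```

carry_out(offset=[[0, 0, 0], [42, -45, 0], [42, -45, 0], [42, -45, 0], [42, -45, 0]], rotation=[[0, 0, 6.8], [0, 0, 0], [0, 0, 0], [0, 0, 0], [0, 0, 0]], jaw=[0.6, 0.6, 0.6, 0.6, 0.6])

```text
clock: 0.72
tool_pos: [0.3105, -0.4517, 0.2129]
ee_rot: [-3.134, -0.205, 0.0]
wrist_force: [0.9, -0.5, 0.5]
gripper_width: 0.0534
```

carry_out(offset=[[42, -45, 0], [42, -45, 0], [42, -45, 0], [42, -45, 0]], rotation=[[0, 0, 0], [0, 0, 0], [0, 0, 0], [0, 0, 0]], jaw=[0.6, 0.6, 0.6, 0.6])

```text
clock: 1.23
tool_pos: [0.4535, -0.2513, 0.2132]
ee_rot: [-3.135, -0.206, 0.0]
wrist_force: [0.6, -0.6, -0.4]
gripper_width: 0.0529
```

carry_out(offset=[[7, -57, 18], [7, -57, 18], [7, -57, 18], [7, -57, 18], [7, -57, 18]], rotation=[[0, 0, 0], [0, 0, 0], [0, 0, 0], [0, 0, 0], [0, 0, 0]], jaw=[0.6, 0.6, 0.6, 0.6, 0.6])

```text
clock: 1.85
tool_pos: [0.4498, 0.0357, 0.1228]
ee_rot: [3.135, 0.206, 0.0]
wrist_force: [1.1, 0.0, -0.4]
gripper_width: 0.0528
```

carry_out(offset=[[0, -4, 50], [0, 0, 40], [0, 0, 15], [10, 0, 0], [10, 0, 0]], rotation=[[0, 0, 0], [0, 0, 0], [0, 0, 0], [0, 0, 0], [0, 0, 0]], jaw=[0.6, 0.6, 0.6, 0.6, 0.6])

```text
clock: 2.48
tool_pos: [0.4723, 0.0403, 0.0201]
ee_rot: [3.135, 0.205, 0.005]
wrist_force: [0.4, 0.1, 0.2]
gripper_width: 0.0525
```

carry_out(offset=[[5, 0, 0], [7, 0, 0], [10, 0, 0], [13, 0, 0], [15, 0, 0]], rotation=[[0, 0, 0], [0, 0, 0], [0, 0, 0], [0, 0, 0], [0, 0, 0]], jaw=[0.6, 0.6, 0.6, 0.6, 0.6])

```text
clock: 3.1
tool_pos: [0.5202, 0.0472, 0.0184]
ee_rot: [-3.135, -0.206, -0.0]
wrist_force: [0.4, 0.1, -0.6]
gripper_width: 0.0526
```

```bash
python3 - <<'E'
from h import *
st()
p,d=env.read_camera("scene"); cv2.imwrite("pics/s1.png",cv2.resize(p[150:330,250:490],(800,600)))
E
```

```text
t 3.1 bay mm [-1.025e+02  1.000e-01] z 18.4 yaw 7.51 tilt [0.01 0.  ] F [ 0.4  0.1 -0.6] w 52.6 q [0.04 0.18 2.1  0.   0.86 1.48]
```

View pics/s1.png

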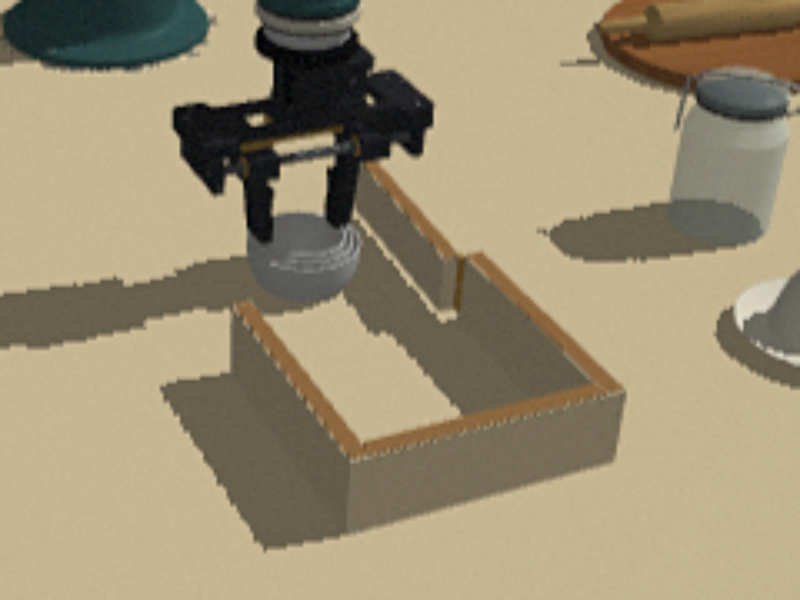

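The stack at (305,255) of the crop is upright, nested and cradled by the fingers, in line with the bay mouth. I'll carry on pushing 172 mm.

carry_out(offset=[[15, 0, 0], [15, 0, 0], [15, 0, 0], [15, 0, 0], [15, 0, 0]], rotation=[[0, 0, 0], [0, 0, 0], [0, 0, 0], [0, 0, 0], [0, 0, 0]], jaw=[0.6, 0.6, 0.6, 0.6, 0.6])

```text
clock: 3.78
tool_pos: [0.5946, 0.057, 0.0184]
ee_rot: [-3.135, -0.206, 0.0]
wrist_force: [-0.4, 0.3, -0.1]
gripper_width: 0.0529
```

carry_out(offset=[[15, 0, 0], [15, 0, 0], [15, 0, 0], [15, 0, 0], [13, 0, 0]], rotation=[[0, 0, 0], [0, 0, 0], [0, 0, 0], [0, 0, 0], [0, 0, 0]], jaw=[0.6, 0.6, 0.6, 0.6, 0.6])

```text
clock: 4.4
tool_pos: [0.667, 0.0666, 0.0184]
ee_rot: [-3.135, -0.206, -0.0]
wrist_force: [0.5, 0.3, 1.0]
gripper_width: 0.0525
```

carry_out(offset=[[10, 0, 0], [8, 0, 0], [5, 0, 0], [0, 0, 0], [-5, 0, 0]], rotation=[[0, 0, 0], [0, 0, 0], [0, 0, 0], [0, 0, 0], [0, 0, 0]], jaw=[0.6, 0.6, 0.6, 0.6, 0.6])

```text
clock: 5.03
tool_pos: [0.6835, 0.0687, 0.0184]
ee_rot: [3.135, 0.206, -0.0]
wrist_force: [-0.1, 0.6, -0.0]
gripper_width: 0.0527
```

carry_out(offset=[[-12, 0, 0], [-12, 0, -15], [0, 0, -40], [0, 0, -40], [-20, 0, -20]], rotation=[[0, 0, 0], [0, 0, 0], [0, 0, 0], [0, 0, 0], [0, 0, 0]], jaw=[0.6, 0.6, 0.6, 0.3, 0])

```text
clock: 5.65
tool_pos: [0.642, 0.063, 0.138]
ee_rot: [3.135, 0.206, 0.01]
wrist_force: [0.1, -0.6, 0.4]
gripper_width: 0.0348
```

```bash
python3 -c "
from h import *
st()"
```

```text
t 5.65 bay mm [20.4 -0. ] z 138.0 yaw 7.51 tilt [0.37 0.02] F [ 0.1 -0.6  0.4] w 34.8 q [0.06 0.26 1.75 0.   1.12 1.5 ]
```

carry_out(offset=[[-50, -43, 0], [-50, -43, 0], [-51, -43, 0], [0, 0, 0]], rotation=[[0, 0, 0], [0, 0, 0], [0, 0, 0], [0, 0, 0]], jaw=[0, 0, 0, 0])

```text
clock: 6.15
tool_pos: [0.4785, 0.1663, 0.1337]
ee_rot: [-3.134, -0.212, 0.002]
wrist_force: [1.4, -0.4, -0.8]
gripper_width: 0.0003
```

```bash
python3 - <<'E'
from h import *
st()
p,d=env.read_camera("top"); q,_=env.read_camera("scene")
cv2.imwrite("pics/t2.png",np.hstack([cv2.resize(p[100:300,200:400],(400,400)),cv2.resize(q[180:340,300:460],(400,400))]))
E
```

```text
t 6.15 bay mm [-128.3  123.7] z 133.7 yaw 7.72 tilt [-0.08  0.01] F [ 1.4 -0.4 -0.8] w 0.3 q [0.28 0.01 2.04 0.   1.09 1.72]
```

View pics/t2.png

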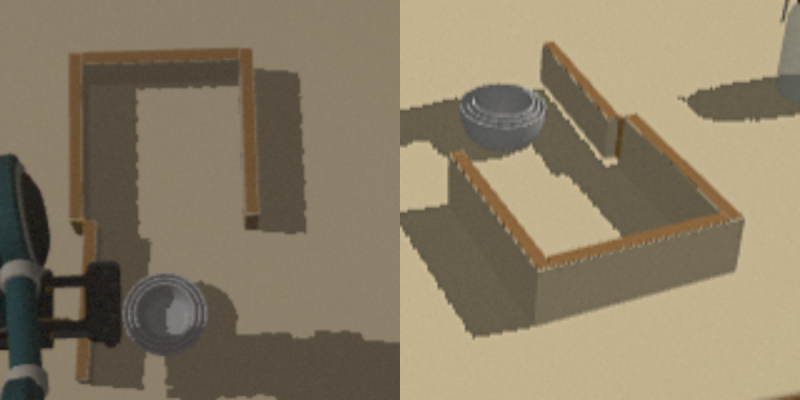

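The stack at top-pixel (282,257) has not moved at all, although the tool passed through with hardly any force. The fingertips must have been higher than the reported TCP, so I'm checking that.

```bash
python3 - <<'E'
from h import *
def proj(n,X):
    m=env.camera_model(n);K=m["intrinsics"];T=np.linalg.inv(m["pose"]);c=T[:3,:3]@X+T[:3,3];return (K@c/c[2])[:2].round(1)
t=np.array([.5202,.0472,0]);nn=np.array([-.1305,.9914,0])
for z in (.018,.035,.05,.06):
  print(z,proj("scene",t+.035*nn+[0,0,z]),proj("scene",t-.035*nn+[0,0,z]))
st()
p,d=env.read_camera("scene");P=cloud("scene",d);tp=env.sense()["tool_pos"]
M=(np.hypot(P[...,0]-tp[0],P[...,1]-tp[1])<.05)&(P[...,2]>.07)&(d>0)
print("scene lowest near tcp",np.sort(P[M][:,2])[:10].round(3), P[M][np.argsort(P[M][:,2])[:10]].mean(0).round(3))
v,u=np.nonzero(M); print(u.min(),u.max(),v.min(),v.max())
E
```

```text
0.018 [350.6 225. ] [326.4 230.2]
0.035 [350.9 219.5] [326.6 224.6]
0.05 [351.2 214.6] [326.7 219.6]
0.06 [351.4 211.2] [326.8 216.2]
t 6.25 bay mm [-124.2  122.1] z 134.6 yaw 7.6 tilt [0.14 0.01] F [ 1.1 -0.2  0.6] w 0.1 q [ 0.28  0.01  2.04 -0.    1.09  1.72]
scene lowest near tcp [0.161 0.161 0.161 0.161 0.162 0.162 0.162 0.164 0.164 0.164] [0.49  0.164 0.162]
363 416 3 169
```

The fingertips are really about 27 mm above the reported TCP in both views. I'll go back behind the bowls, descend with that allowance and check.

carry_out(offset=[[-16, 40, 0], [-17, 40, 0], [-17, 40, 20], [0, 0, 50], [0, 0, 30]], rotation=[[0, 0, 0], [0, 0, 0], [0, 0, 0], [0, 0, 0], [0, 0, 0]], jaw=[0.6, 0.6, 0.6, 0.6, 0.6])

```text
clock: 6.92
tool_pos: [0.4494, 0.0376, 0.0321]
ee_rot: [3.135, 0.2, -0.001]
wrist_force: [-0.5, -0.1, -0.0]
gripper_width: 0.0481
```

carry_out(offset=[[0, 0, 15], [0, 0, 5], [0, 0, 0]], rotation=[[0, 0, 0], [0, 0, 0], [0, 0, 0]], jaw=[0.6, 0.6, 0.6])

```text
clock: 7.3
tool_pos: [0.4501, 0.0395, 0.0141]
ee_rot: [3.135, 0.206, 0.002]
wrist_force: [0.3, -0.3, 0.3]
gripper_width: 0.0532
```

```bash
cat > look.py <<'E'
from h import *
st(); 
p,d=env.read_camera("scene");P=cloud("scene",d);tp=env.sense()["tool_pos"]
hsv=cv2.cvtColor(p,cv2.COLOR_BGR2HSV)
M=(np.hypot(P[...,0]-tp[0],P[...,1]-tp[1])<.07)&(d>0)&(hsv[...,2]<60)&(P[...,2]>.012)
v,u=np.nonzero(M)
if len(u):
  print("dark lowest z",np.sort(P[M][:,2])[:12].round(3),"at px",[(int(a),int(b)) for a,b in zip(u,v)][-6:])
cv2.imwrite("pics/look.png",cv2.resize(p[150:330,250:490],(800,600)))
E
python3 look.py
```

```text
t 7.3 bay mm [-172.9    1.7] z 14.1 yaw 7.5 tilt [0.07 0.  ] F [ 0.3 -0.3  0.3] w 53.2 q [ 0.03  0.07  2.25 -0.    0.83  1.47]
dark lowest z [0.043 0.044 0.044 0.044 0.044 0.045 0.045 0.046 0.046 0.046 0.046 0.047] at px [(319, 209), (320, 209), (321, 209), (318, 210), (319, 210), (320, 210)]
```

carry_out(offset=[[0, 0, 10], [0, 0, 8], [10, 0, 0], [8, 0, 0], [7, 0, 0]], rotation=[[0, 0, 0], [0, 0, 0], [0, 0, 0], [0, 0, 0], [0, 0, 0]], jaw=[0.6, 0.6, 0.6, 0.6, 0.6])

```text
clock: 7.98
tool_pos: [0.4751, 0.043, -0.0043]
ee_rot: [3.135, 0.206, 0.001]
wrist_force: [-0.3, 0.7, -0.4]
gripper_width: 0.0532
```

carry_out(offset=[[6, 0, 0], [6, 0, 0], [8, 0, 0], [10, 0, 0], [10, 0, 0]], rotation=[[0, 0, 0], [0, 0, 0], [0, 0, 0], [0, 0, 0], [0, 0, 0]], jaw=[0.6, 0.6, 0.6, 0.6, 0.6])

```text
clock: 8.6
tool_pos: [0.5144, 0.0482, -0.0047]
ee_rot: [-3.135, -0.206, -0.001]
wrist_force: [-1.3, -0.3, -0.0]
gripper_width: 0.053
```

```bash
python3 look.py
```

```text
t 8.6 bay mm [-108.1    1.9] z -4.7 yaw 7.51 tilt [0.03 0.  ] F [-1.3 -0.3 -0. ] w 53.0 q [0.05 0.21 2.12 0.   0.81 1.48]
dark lowest z [0.023 0.026 0.026 0.03  0.03  0.03  0.03  0.031 0.031 0.032 0.032 0.033] at px [(326, 227), (327, 227), (328, 227), (327, 228), (328, 228), (328, 229)]
```

View pics/look.png

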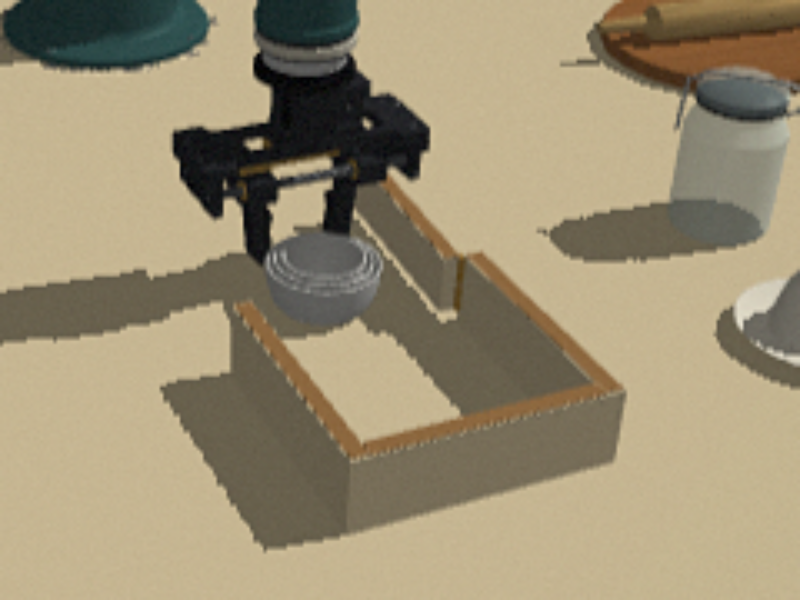

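Now the stack moves ahead of the fingers, upright and nested (crop (325,275)). Continuing.

carry_out(offset=[[13, 0, -2], [15, 0, 0], [15, 0, 0], [15, 0, 0], [15, 0, 0]], rotation=[[0, 0, 0], [0, 0, 0], [0, 0, 0], [0, 0, 0], [0, 0, 0]], jaw=[0.6, 0.6, 0.6, 0.6, 0.6])

```text
clock: 9.28
tool_pos: [0.587, 0.0578, -0.0027]
ee_rot: [3.135, 0.206, 0.0]
wrist_force: [-0.9, -0.5, -0.1]
gripper_width: 0.0528
```

carry_out(offset=[[15, 0, 0], [15, 0, 0], [15, 0, 0], [15, 0, 0], [13, 0, 0]], rotation=[[0, 0, 0], [0, 0, 0], [0, 0, 0], [0, 0, 0], [0, 0, 0]], jaw=[0.6, 0.6, 0.6, 0.6, 0.6])

```text
clock: 9.9
tool_pos: [0.6593, 0.0673, -0.0025]
ee_rot: [-3.135, -0.206, -0.0]
wrist_force: [-1.3, 0.2, -1.5]
gripper_width: 0.0528
```

carry_out(offset=[[12, 0, 0], [10, 0, 0], [7, 0, 0], [4, 0, 0], [-5, 0, 0]], rotation=[[0, 0, 0], [0, 0, 0], [0, 0, 0], [0, 0, 0], [0, 0, 0]], jaw=[0.6, 0.6, 0.6, 0.6, 0.6])

```text
clock: 10.52
tool_pos: [0.6868, 0.0709, -0.0022]
ee_rot: [3.135, 0.206, 0.002]
wrist_force: [0.1, 0.9, -0.2]
gripper_width: 0.0529
```

carry_out(offset=[[-12, 0, 0], [-12, 0, -10], [0, 0, -40], [0, 0, -50], [-20, 0, -20]], rotation=[[0, 0, 0], [0, 0, 0], [0, 0, 0], [0, 0, 0], [0, 0, 0]], jaw=[0.6, 0.6, 0.6, 0.3, 0])

```text
clock: 11.15
tool_pos: [0.6449, 0.0652, 0.1227]
ee_rot: [3.135, 0.206, 0.013]
wrist_force: [-0.2, -0.0, 0.4]
gripper_width: 0.0351
```

carry_out(offset=[[-50, -43, 0], [-50, -43, 0], [-45, -43, 0], [0, 0, 0]], rotation=[[0, 0, 0], [0, 0, 0], [0, 0, 0], [0, 0, 0]], jaw=[0, 0, 0, 0])

```text
clock: 11.65
tool_pos: [0.4831, 0.1715, 0.1175]
ee_rot: [-3.134, -0.212, 0.002]
wrist_force: [0.2, -0.2, 0.4]
gripper_width: 0.0004
```

```bash
python3 - <<'E'
from h import *
st()
p,d=env.read_camera("top"); q,_=env.read_camera("scene")
cv2.imwrite("pics/t3.png",np.hstack([cv2.resize(p[100:300,200:400],(400,400)),cv2.resize(q[180:340,300:460],(400,400))]))
hsv=cv2.cvtColor(p,cv2.COLOR_BGR2HSV); P=cloud("top",d); B=np.stack([*(tobay(P[...,:2].reshape(-1,2)).T.reshape(2,480,640))],-1)
M=(abs(B[...,1])<.08)&(B[...,0]>-.05)&(B[...,0]<.17)&(P[...,2]>.028)&(P[...,2]<.05)&(hsv[...,1]<60)
b=B[M]; print(len(b),(b.min(0)*1000).round(),(b.max(0)*1000).round(),P[M][:,2].max())
E
```

```text
t 11.65 bay mm [-123.1  128.3] z 117.5 yaw 7.74 tilt [-0.09  0.01] F [ 0.2 -0.2  0.4] w 0.4 q [0.29 0.04 2.05 0.   1.06 1.73]
621 [ 70. -42.] [160.  47.] 0.04697078431515611
```

View pics/t3.png

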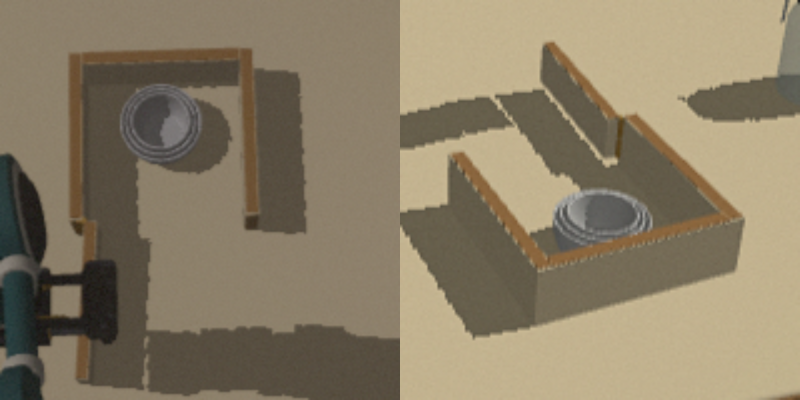

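Stack is inside the bay at bay (115, 2), upright and nested. Now closing the gate.

carry_out(offset=[[0, 0, 50], [0, 0, 45], [0, 0, 20], [0, 10, 0], [-1, 15, 0]], rotation=[[0, 0, 0], [0, 0, 0], [0, 0, 0], [0, 0, 0], [0, 0, 0]], jaw=[0, 0, 0, 0, 0])

```text
clock: 12.38
tool_pos: [0.4916, 0.1444, 0.0035]
ee_rot: [-3.135, -0.205, -0.003]
wrist_force: [-0.1, 0.5, -0.5]
gripper_width: 0.0005
```

carry_out(offset=[[-1, 15, 0], [-2, 16, 0], [-1, 16, 0], [6, 16, 0], [8, 16, 0]], rotation=[[0, 0, 0], [0, 0, 0], [0, 0, 0], [0, 0, 0], [0, 0, 0]], jaw=[0, 0, 0, 0, 0])

```text
clock: 13.0
tool_pos: [0.5107, 0.0672, 0.0026]
ee_rot: [-3.135, -0.206, -0.001]
wrist_force: [-0.7, 1.0, -0.3]
gripper_width: 0.0003
```

carry_out(offset=[[8, 16, 0], [13, 13, 0], [14, 12, 0], [14, 12, 0], [14, 5, 0]], rotation=[[0, 0, 0], [0, 0, 0], [0, 0, 0], [0, 0, 0], [0, 0, 0]], jaw=[0, 0, 0, 0, 0])

```text
clock: 13.62
tool_pos: [0.5813, 0.0183, 0.0023]
ee_rot: [3.135, 0.205, -0.0]
wrist_force: [-0.4, -0.1, -0.2]
gripper_width: 0.0002
```

```bash
python3 - <<'E'
from h import *
st()
p,d=env.read_camera("top"); q,_=env.read_camera("scene")
cv2.imwrite("pics/t4.png",np.hstack([cv2.resize(p[100:300,200:400],(400,400)),cv2.resize(q[160:340,280:460],(400,400))]))
E
```

```text
t 13.62 bay mm [-45.7 -36.4] z 2.3 yaw 7.48 tilt [-0.   -0.01] F [-0.4 -0.1 -0.2] w 0.2 q [-0.01  0.31  1.98 -0.    0.86  1.43]
```

View pics/t4.png

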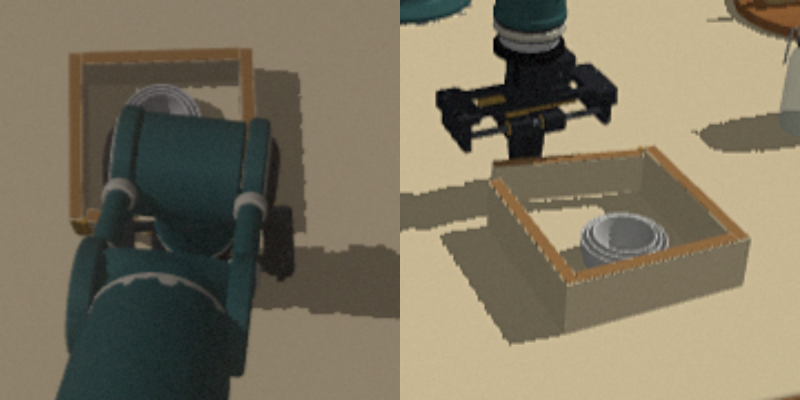

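The gate is nearly shut, fingers on its front face. Pushing home.

carry_out(offset=[[12, 1, 0], [12, 1, 0], [8, 0, 0], [4, 0, 0], [3, 0, 0]], rotation=[[0, 0, 0], [0, 0, 0], [0, 0, 0], [0, 0, 0], [0, 0, 0]], jaw=[0, 0, 0, 0, 0])

```text
clock: 14.35
tool_pos: [0.618, 0.0221, 0.0021]
ee_rot: [3.135, 0.207, -0.004]
wrist_force: [-5.6, -1.2, 2.3]
gripper_width: 0.0009
```

```bash
python3 -c "
from h import *
st()"
```

```text
t 14.35 bay mm [ -8.7 -37.4] z 2.1 yaw 7.54 tilt [-0.14 -0.02] F [-5.6 -1.2  2.3] w 0.9 q [-0.    0.37  1.9  -0.    0.88  1.44]
```

Gate is against its stop (5.7 N at bay x = −8.7, the finger's half width). Backing off and measuring the wedge again.

carry_out(offset=[[-20, 0, 0], [-40, 0, -30], [-50, 20, -50], [-20, 60, -40], [0, 60, 0]], rotation=[[0, 0, 0], [0, 0, 0], [0, 0, 0], [0, 0, 0], [0, 0, 0]], jaw=[0.5, 0.5, 0.7, 0.7, 0.7])

```text
clock: 14.98
tool_pos: [0.519, -0.1205, 0.1124]
ee_rot: [3.132, 0.209, 0.011]
wrist_force: [0.2, 0.8, -0.3]
gripper_width: 0.0484
```

```bash
python3 - <<'E'
from h import *
st()
p=cv2.imread("pics/top0.png")
hsv=cv2.cvtColor(p,cv2.COLOR_BGR2HSV); M=np.zeros((480,640),np.uint8)
M[245:315,440:498]=((hsv[...,1]>105)&(hsv[...,0]<24))[245:315,440:498]
n,l,s,c=cv2.connectedComponentsWithStats(M); k=1+np.argmax(s[1:,4]); v,u=np.nonzero(l==k); uv=np.c_[u,v]
z=np.full(len(uv),.014)
for i in range(6):
    q=np.array(ray("top",uv,0)); C=env.camera_model("top")["pose"][:3,3]; q=q+(C-q)*(z/C[2])[:,None]
    c=q[:,:2].mean(0); w,V=np.linalg.eigh(np.cov(q[:,:2].T)); a=V[:,1]*np.sign(V[0,1]); t=(q[:,:2]-c)@a; b=(q[:,:2]-c)@np.array([-a[1],a[0]])
    mid=(t.max()+t.min())/2; z=np.clip(.014-(t-mid)/.12*.02,.004,.024)
cc=c+a*mid; print("centre",cc.round(4),"yaw",np.degrees(np.arctan2(a[1],a[0])).round(2),"len",np.ptp(t),"wid",np.ptp(b),"toe",cc+.06*a)
r=cv2.minAreaRect((q[:,:2]*1000).astype(np.float32)); print(r)
# second view: current top picture, gate check & same wedge unmoved
p2,d2=env.read_camera("top"); print("diff at wedge",np.abs(p2[245:315,440:498].astype(int)-p[245:315,440:498]).mean().round(1))
hs=cv2.cvtColor(p2,cv2.COLOR_BGR2HSV); m=((hs[...,1]>115)&(hs[...,0]<24)); vv,uu=np.nonzero(m); q=ray("top",np.c_[uu,vv],.058); B=tobay(q)*1000
g=B[(B[:,0]>-15)&(B[:,0]<20)&(abs(B[:,1])<80)]; print("gate top",len(g),g.min(0),g.max(0),np.degrees(np.polyfit(g[:,1],g[:,0],1)[0]))
E
```

```text
t 14.97 bay mm [-125.5 -166. ] z 112.4 yaw 7.62 tilt [ 0.41 -0.1 ] F [ 0.2  0.8 -0.3] w 48.4 q [-0.28  0.08  2.02  0.    1.04  1.16]
centre [ 0.5172 -0.3465] yaw 32.93 len 0.11967753845673362 wid 0.0396095299447025 toe [ 0.56757137 -0.31386081]
((516.98388671875, -345.69830322265625), (119.66339874267578, 39.20439910888672), 34.16275405883789)
diff at wedge 20.3
gate top 358 [-13.90331317 -79.5895127 ] [12.37617761 79.69688728] 0.6053554467003833
```

carry_out(offset=[[-12, 59, 0], [-12, 59, 0], [-12, 59, 0], [-12, 59, 0]], rotation=[[0, 0, 0], [0, 0, 0], [0, 0, 0], [0, 0, 0]], jaw=[0.7, 0.7, 0.7, 0.7])

```text
clock: 15.52
tool_pos: [0.5004, -0.3613, 0.1083]
ee_rot: [-3.135, -0.205, -0.001]
wrist_force: [0.9, -0.3, 0.3]
gripper_width: 0.0617
```

carry_out(offset=[[0, 0, 0], [0, 0, 20], [0, 0, 30], [0, 0, 20], [0, 0, 0]], rotation=[[0, 0, -8.8], [0, 0, -8.8], [0, 0, -8.8], [0, 0, 0], [0, 0, 0]], jaw=[0.7, 0.7, 0.7, 0.7, 0.7])

```text
clock: 16.15
tool_pos: [0.4992, -0.3583, 0.0361]
ee_rot: [-3.003, -0.911, 0.004]
wrist_force: [-0.2, -0.6, -0.8]
gripper_width: 0.0616
```

```bash
python3 - <<'E'
from h import *
st(); s=env.sense(); print(s["tool_pos"])
p,d=env.read_camera("scene"); p2,_=env.read_camera("top")
cv2.imwrite("pics/w1.png",np.hstack([cv2.resize(p[160:340,70:250],(400,400)),cv2.resize(p2[210:350,400:540],(400,400))]))
E
```

```text
t 16.15 bay mm [-176.2 -399.1] z 36.1 yaw 33.77 tilt [-0.2   0.16] F [-0.2 -0.6 -0.8] w 61.6 q [-0.66  0.32  1.89  0.    0.94  0.32]
[ 0.49920279 -0.35830127  0.03606866]
```

View pics/w1.png

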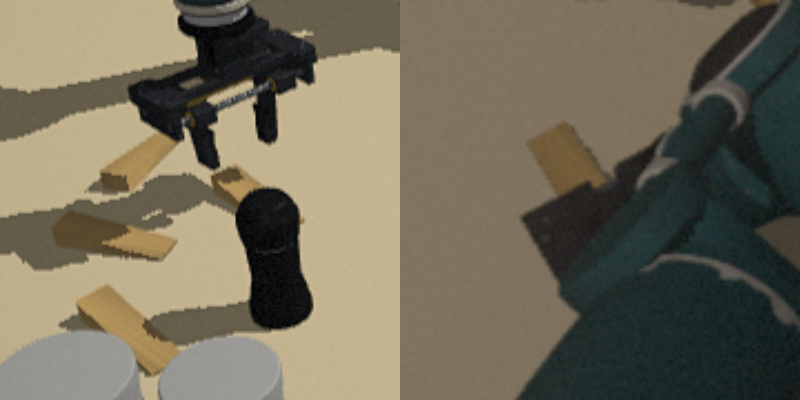

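The gripper stands over the chosen wedge, jaws across it. The thick heel end faces the robot (scene crop (220,182)) and the toe points away. Descending and gripping.

carry_out(offset=[[2, 0, 30], [0, 0, 17], [0, 0, 5], [0, 0, 4], [0, 0, 0]], rotation=[[0, 0, 0], [0, 0, 0], [0, 0, 0], [0, 0, 0], [0, 0, 0]], jaw=[0.7, 0.7, 0.7, 0.7, 0.7])

```text
clock: 16.88
tool_pos: [0.5026, -0.3589, -0.0172]
ee_rot: [3.005, 0.916, 0.001]
wrist_force: [-0.1, -0.6, -0.7]
gripper_width: 0.0616
```

carry_out(offset=[[0, 0, 0], [0, 0, 0], [0, 0, 0], [0, 0, 0]], rotation=[[0, 0, 0], [0, 0, 0], [0, 0, 0], [0, 0, 0]], jaw=[0.3, 0.3, 0.3, 0.3])

```text
clock: 17.38
tool_pos: [0.5025, -0.3587, -0.0173]
ee_rot: [3.005, 0.916, 0.0]
wrist_force: [-0.7, -0.4, 0.8]
gripper_width: 0.0334
```

```bash
python3 -c "
from h import *
st()"
```

```text
t 17.38 bay mm [-173. -400.] z -17.3 yaw 33.92 tilt [ 0.02 -0.02] F [-0.7 -0.4  0.8] w 33.4 q [-0.66  0.39  1.91 -0.    0.84  0.32]
```

Gripped (33.4 mm on a 34 mm wedge). Lifting, turning and carrying it to the front of the gate.

carry_out(offset=[[0, 0, -30], [0, 0, -30], [0, 0, 0], [0, 0, 0], [0, 0, 0]], rotation=[[0, 0, 0], [0, 0, 8.8], [0, 0, 8.8], [0, 0, 8.8], [0, 0, 0]], jaw=[0.3, 0.3, 0.3, 0.3, 0.3])

```text
clock: 18.0
tool_pos: [0.5022, -0.3585, 0.0423]
ee_rot: [-3.135, -0.208, 0.0]
wrist_force: [-0.4, -0.3, -0.2]
gripper_width: 0.0334
```

carry_out(offset=[[10, -40, 0], [10, -50, 0], [12, -50, 0], [12, -50, 0], [12, -50, 0]], rotation=[[0, 0, 0], [0, 0, 0], [0, 0, 0], [0, 0, 0], [0, 0, 0]], jaw=[0.3, 0.3, 0.3, 0.3, 0.3])

```text
clock: 18.62
tool_pos: [0.5264, -0.1118, 0.0423]
ee_rot: [-3.135, -0.211, -0.0]
wrist_force: [0.8, -0.4, -1.2]
gripper_width: 0.0334
```

carry_out(offset=[[12, -50, 0], [11, -50, 0], [0, -30, 0], [0, 0, 0]], rotation=[[0, 0, 0], [0, 0, 0], [0, 0, 0], [0, 0, 0]], jaw=[0.3, 0.3, 0.3, 0.3])

```text
clock: 19.12
tool_pos: [0.5317, 0.0204, 0.0421]
ee_rot: [-3.134, -0.215, 0.001]
wrist_force: [-0.6, -0.2, -0.1]
gripper_width: 0.0334
```

```bash
python3 - <<'E'
from h import *
st()
p,d=env.read_camera("top")
hs=cv2.cvtColor(p,cv2.COLOR_BGR2HSV); m=((hs[...,1]>115)&(hs[...,0]<24)); vv,uu=np.nonzero(m); q=ray("top",np.c_[uu,vv],.058); B=tobay(q)*1000
g=B[(B[:,0]>-6)&(B[:,0]<20)&(abs(B[:,1])<80)]; 
for lo in range(-80,80,20):
    k=g[(g[:,1]>=lo)&(g[:,1]<lo+20)]
    if len(k): print(lo,len(k),k.min(0).round(1),k.max(0).round(1))
q,d=env.read_camera("scene")
cv2.imwrite("pics/g1.png",np.hstack([cv2.resize(p[130:290,210:370],(400,400)),cv2.resize(q[160:320,270:430],(400,400))]))
E
```

```text
t 19.12 bay mm [-94.5 -27.9] z 42.1 yaw 7.86 tilt [-0.04  0.01] F [-0.6 -0.2 -0.1] w 33.4 q [-0.01  0.17  2.06  0.    0.91  1.42]
```

View pics/g1.png

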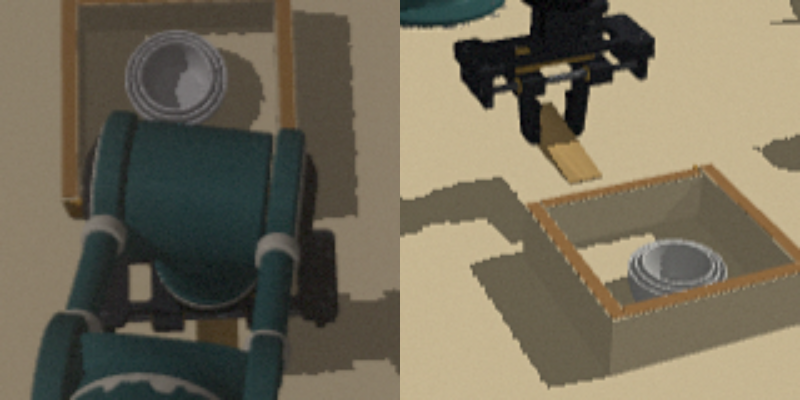

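The wedge is held square with its toe forward (scene crop (585,178)), the gate is shut and the bowls are nested. Working out the toe's place.

```bash
python3 - <<'E'
from h import *
q,d=env.read_camera("scene"); P=cloud("scene",d); hs=cv2.cvtColor(q,cv2.COLOR_BGR2HSV)
B=np.dstack([(tobay(P.reshape(-1,3))*1000).reshape(480,640,2),P[...,2]*1000])
M=(hs[...,1]>100)&(hs[...,0]<24)&(abs(B[...,1]+28)<30)&(B[...,0]<0)&(B[...,0]>-80)&(B[...,2]>45)
b=B[M]; i=np.argsort(b[:,0]); print(len(b),b[i[-12:]].round(1),"ymin/max",b[:,1].min(),b[:,1].max())
c=np.polyfit(b[:,0],b[:,2],1); print(c); 
f=[(x,b[(b[:,0]>x)&(b[:,0]<x+10),1].mean()) for x in range(-60,-15,10) if ((b[:,0]>x)&(b[:,0]<x+10)).any()]; print(np.round(f,1))
E
```

```text
330 [[-12.9 -31.3  66.3]
 [-12.  -29.1  66.3]
 [ -2.7 -56.8  58.4]
 [ -2.6 -54.2  57.8]
 [ -2.2 -43.9  58.4]
 [ -2.2 -28.   57.6]
 [ -2.  -38.7  57.4]
 [ -1.   -9.8  56.9]
 [ -0.4 -12.8  57.9]
 [ -0.4 -42.1  59.1]
 [ -0.3 -26.2  58.3]
 [ -0.1 -37.   58. ]] ymin/max -56.84233919882848 1.979211011779165
[-0.92689555 39.92163294]
[[-60.  -30.7]
 [-50.  -31.3]
 [-40.  -31.7]
 [-30.  -29.2]
 [-20.  -29.3]]
```

carry_out(offset=[[0, 0, 30], [0, 0, 22], [0, 0, 7], [0, 0, 0], [10, 0, 0]], rotation=[[0, 0, 0.3], [0, 0, 0], [0, 0, 0], [0, 0, 0], [0, 0, 0]], jaw=[0.3, 0.3, 0.3, 0.3, 0.3])

```text
clock: 19.9
tool_pos: [0.5425, 0.0191, -0.0163]
ee_rot: [3.135, 0.196, 0.001]
wrist_force: [-0.1, 0.4, 0.3]
gripper_width: 0.0334
```

carry_out(offset=[[10, 0, 0], [10, 0, 0], [10, 0, 0], [0, 0, 0]], rotation=[[0, 0, 0], [0, 0, 0], [0, 0, 0], [0, 0, 0]], jaw=[0.3, 0.3, 0.3, 0.3])

```text
clock: 20.4
tool_pos: [0.5732, 0.0238, -0.0165]
ee_rot: [3.135, 0.198, 0.001]
wrist_force: [0.1, 0.3, -1.8]
gripper_width: 0.0338
```

```bash
python3 -c "
from h import *
st()"
```

```text
t 20.4 bay mm [-53.  -29.9] z -16.5 yaw 7.23 tilt [0.05 0.  ] F [ 0.1  0.3 -1.8] w 33.8 q [-0.    0.32  2.    0.    0.82  1.44]
```

Toe is at about +29 mm under the gate. Releasing and going behind the heel.

carry_out(offset=[[0, 0, 0], [0, 0, 0], [0, 0, -20], [0, 0, -25], [-20, 0, 0]], rotation=[[0, 0, 0], [0, 0, 0], [0, 0, 0], [0, 0, 0.3], [0, 0, 0]], jaw=[0.6, 0.6, 0.6, 0.6, 0.3])

```text
clock: 21.02
tool_pos: [0.5563, 0.0212, 0.0328]
ee_rot: [3.135, 0.19, 0.013]
wrist_force: [0.6, 0.6, 0.6]
gripper_width: 0.0451
```

carry_out(offset=[[-20, 0, 0], [-22, 0, 0], [0, 0, 0], [0, 0, 25], [0, 0, 18]], rotation=[[0, 0, 0], [0, 0, 0], [0, 0, 0], [0, 0, 0], [0, 0, 0]], jaw=[0, 0, 0, 0, 0])

```text
clock: 21.65
tool_pos: [0.5118, 0.0161, -0.0144]
ee_rot: [3.136, 0.189, 0.003]
wrist_force: [0.5, 0.3, 0.6]
gripper_width: 0.0003
```

```bash
python3 - <<'E'
from h import *
st()
q,d=env.read_camera("scene"); P=cloud("scene",d)
cv2.imwrite("pics/g2.png",cv2.resize(q[160:300,270:430],(800,600)))
E
```

```text
t 21.65 bay mm [-114.8  -29.5] z -14.4 yaw 6.91 tilt [0.12 0.  ] F [0.5 0.3 0.6] w 0.3 q [-0.02  0.22  2.14  0.    0.79  1.43]
```

View pics/g2.png

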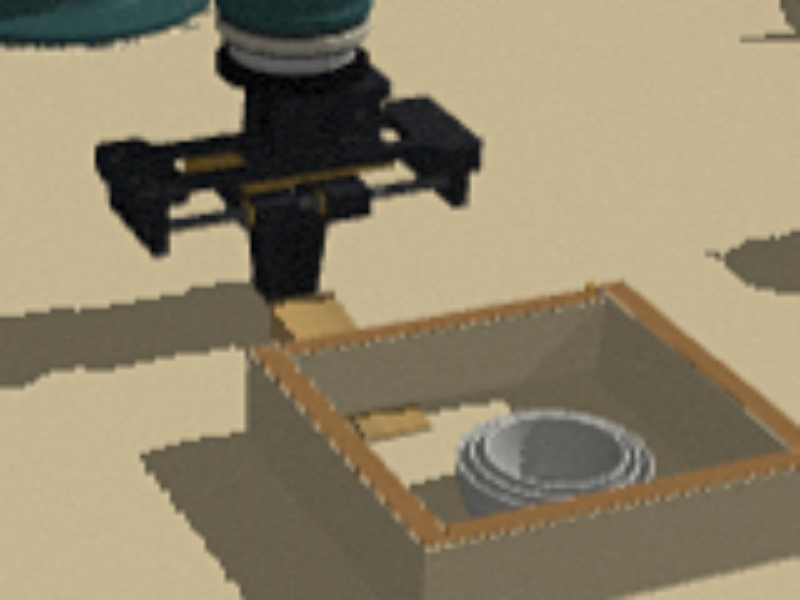

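The toe shows beyond the gate inside the bay (crop (395,425)), the heel is in front of the fingers and the bowls are well clear. Tapping it in.

carry_out(offset=[[0, 0, 3], [6, 0, 0], [6, 0, 0], [6, 0, 0], [6, 0, 0]], rotation=[[0, 0, -0.6], [0, 0, 0], [0, 0, 0], [0, 0, 0], [0, 0, 0]], jaw=[0, 0, 0, 0, 0])

```text
clock: 22.32
tool_pos: [0.5349, 0.0193, -0.0174]
ee_rot: [3.135, 0.206, 0.001]
wrist_force: [-0.5, -0.6, 0.4]
gripper_width: 0.0004
```

carry_out(offset=[[4, 0, 0], [3, 0, 0], [3, 0, 0]], rotation=[[0, 0, 0], [0, 0, 0], [0, 0, 0]], jaw=[0, 0, 0])

```text
clock: 22.7
tool_pos: [0.543, 0.0205, -0.0179]
ee_rot: [-3.135, -0.206, 0.004]
wrist_force: [-4.6, -0.5, 4.3]
gripper_width: 0.0001
```

```bash
python3 -c "
from h import *
st()"
```

```text
t 22.7 bay mm [-83.4 -29.3] z -17.9 yaw 7.52 tilt [-0.15 -0.01] F [-4.6 -0.5  4.3] w 0.1 q [-0.01  0.28  2.07 -0.    0.8   1.43]
```

First contact is exactly where expected (toe ≈ 45.6 mm). Driving about 16 mm more.

carry_out(offset=[[3, 0, 0], [3, 0, 0], [3, 0, 0], [2, 0, 0]], rotation=[[0, 0, 0], [0, 0, 0], [0, 0, 0], [0, 0, 0]], jaw=[0, 0, 0, 0])

```text
clock: 23.2
tool_pos: [0.5512, 0.0218, -0.0183]
ee_rot: [-3.135, -0.206, 0.012]
wrist_force: [-11.3, -1.3, 9.4]
gripper_width: 0.0006
```

carry_out(offset=[[2, 0, 0], [2, 0, 0], [2, 0, 0], [0, 0, 0]], rotation=[[0, 0, 0], [0, 0, 0], [0, 0, 0], [0, 0, 0]], jaw=[0, 0, 0, 0])

```text
clock: 23.7
tool_pos: [0.5562, 0.0225, -0.0185]
ee_rot: [-3.135, -0.206, 0.015]
wrist_force: [-12.9, -1.1, 10.2]
gripper_width: 0.0007
```

```bash
python3 -c "
from h import *
st()"
```

```text
t 23.7 bay mm [-69.9 -29. ] z -18.5 yaw 7.53 tilt [-0.54 -0.03] F [-12.9  -1.1  10.2] w 0.7 q [-0.    0.3   2.03 -0.    0.81  1.44]
```

carry_out(offset=[[2, 0, 0], [2, 0, 0], [1, 0, 0], [0, 0, 0]], rotation=[[0, 0, 0], [0, 0, 0], [0, 0, 0], [0, 0, 0]], jaw=[0, 0, 0, 0])

```text
clock: 24.2
tool_pos: [0.5595, 0.023, -0.0188]
ee_rot: [-3.135, -0.206, 0.02]
wrist_force: [-15.7, -3.0, 11.9]
gripper_width: -0.0001
```

carry_out(offset=[[-3, 0, 0], [-10, 0, 0], [-30, 0, 0], [-20, 0, -50], [0, 0, -60]], rotation=[[0, 0, 0], [0, 0, 0], [0, 0, 0], [0, 0, 0], [0, 0, 0]], jaw=[0, 0, 0, 0, 0])

```text
clock: 24.82
tool_pos: [0.5004, 0.0151, 0.0916]
ee_rot: [-3.134, -0.205, 0.006]
wrist_force: [1.5, 1.2, 0.5]
gripper_width: 0.0002
```

carry_out(offset=[[0, 60, 0], [0, 60, 0], [0, 60, 0], [0, 60, 0], [0, 40, 0]], rotation=[[0, 0, 0], [0, 0, 0], [0, 0, 0], [0, 0, 0], [0, 0, 0]], jaw=[0, 0, 0, 0, 0])

```text
clock: 25.45
tool_pos: [0.5409, -0.2655, 0.0929]
ee_rot: [3.133, 0.203, 0.004]
wrist_force: [0.3, -0.6, -0.4]
gripper_width: 0.0003
```

```bash
python3 - <<'E'
from h import *
st()
p,d=env.read_camera("top"); q,e=env.read_camera("scene")
cv2.imwrite("pics/f.png",np.hstack([cv2.resize(p[110:310,60:360],(450,300)),cv2.resize(q[160:300,270:430],(343,300))]))
hs=cv2.cvtColor(p,cv2.COLOR_BGR2HSV); m=((hs[...,1]>115)&(hs[...,0]<24)); vv,uu=np.nonzero(m)
B=tobay(ray("top",np.c_[uu,vv],.060))*1000
g=B[(B[:,0]>-8)&(B[:,0]<22)&(abs(B[:,1])<75)]
print("gate top",len(g),"angle deg",np.degrees(np.polyfit(g[:,1],g[:,0],1)[0]).round(2),"x mean",g[:,0].mean())
w=tobay(ray("top",np.c_[uu,vv],.02))*1000; w=w[(w[:,0]<-8)&(w[:,0]>-110)&(abs(w[:,1]+30)<35)]
print("wedge heel bay x",w[:,0].min(),"y",w[:,1].min(),w[:,1].max())
p0=cv2.imread("pics/top0.png")
for n,(a,b,c,d_) in dict(jar=(75,125,205,260),cup=(105,165,140,195),grinder=(445,492,165,212)).items():
    print(n,np.abs(p[c:d_,a:b].astype(int)-p0[c:d_,a:b]).mean().round(2))
E
```

```text
t 25.45 bay mm [-122.8 -312.6] z 92.9 yaw 7.42 tilt [ 0.15 -0.09] F [ 0.3 -0.6 -0.4] w 0.3 q [-0.5   0.23  1.88 -0.    1.03  0.94]
gate top 384 angle deg -1.38 x mean 8.920059305248452
wedge heel bay x -59.32471681869576 y -46.717581188508845 -13.985984501771833
jar 13.38
cup 15.2
grinder 23.77
```

View pics/f.png

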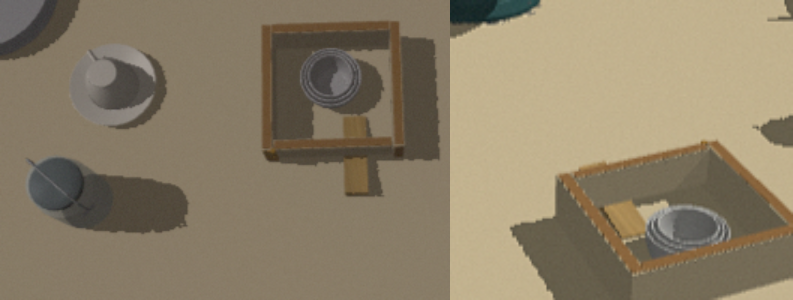

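The gate's edge fit may be spoilt by wedge pixels. I'm checking it away from the wedge, and the bystanders by their depth-cloud positions.

```bash
python3 - <<'E'
from h import *
st()
p,d=env.read_camera("top"); P=cloud("top",d); P0=cloud("top",np.load("pics/top0.npy"))
hs=cv2.cvtColor(p,cv2.COLOR_BGR2HSV); m=((hs[...,1]>115)&(hs[...,0]<24)); vv,uu=np.nonzero(m)
B=tobay(ray("top",np.c_[uu,vv],.060))*1000
for lo in (-80,-65,-10,5,20,35,50,65):
    k=B[(B[:,0]>-12)&(B[:,0]<25)&(B[:,1]>=lo)&(B[:,1]<lo+15)]; print("gate y",lo,len(k),k[:,0].min().round(1),k[:,0].mean().round(1),k[:,0].max().round(1))
k=B[(B[:,0]>170)&(B[:,0]<195)&(abs(B[:,1])<70)]; print("back board slope deg",np.degrees(np.polyfit(k[:,1],k[:,0],1)[0]).round(2))
for n,(x,y,r,zl) in dict(jar=(.516,.405,.08,.125),cup=(.64,.35,.1,.045),saucer=(.64,.35,.1,.008),grinder=(.70,-.326,.06,.12)).items():
    for Q in (P0,P):
        M=(np.hypot(Q[...,0]-x,Q[...,1]-y)<r)&(Q[...,2]>zl)&(Q[...,2]<.15); print(n,M.sum(),np.median(Q[M],0).round(4))
E
```

```text
t 25.55 bay mm [-122.6 -314. ] z 93.0 yaw 7.29 tilt [ 0.18 -0.15] F [0.7 0.3 0.6] w 0.7 q [-0.5   0.23  1.88 -0.    1.03  0.95]
gate y -80 31 2.8 7.7 11.7
gate y -65 36 3.0 7.7 12.2
gate y -10 35 2.5 7.1 11.7
gate y 5 34 3.0 7.4 12.2
gate y 20 35 3.4 7.5 12.6
gate y 35 31 4.0 8.0 12.9
gate y 50 35 2.2 6.8 11.4
gate y 65 38 -10.1 6.0 11.9
back board slope deg 0.24
jar 881 [0.5208 0.4167 0.1294]
jar 896 [0.5215 0.4154 0.1294]
cup 554 [0.6927 0.3973 0.0591]
cup 569 [0.6927 0.3969 0.0591]
saucer 1654 [0.6816 0.3879 0.0259]
saucer 1650 [0.6812 0.3882 0.0262]
grinder 486 [ 0.7019 -0.3301  0.1298]
grinder 7 [ 0.7241 -0.3172  0.1229]
```

```bash
python3 - <<'E'
from h import *
q,d=env.read_camera("scene"); P=cloud("scene",d); P0=cloud("scene",np.load("pics/scene0.npy"))
for Q in (P0,P):
    M=(np.hypot(Q[...,0]-.70,Q[...,1]+.326)<.06)&(Q[...,2]>.03)&(Q[...,2]<.15); print(M.sum(),np.median(Q[M],0).round(4))
print(env.close_job())
E
```

```text
1248 [ 0.7246 -0.3313  0.0975]
1246 [ 0.7245 -0.3314  0.0984]
the job is handed in; nothing more can be done
None
```

The job is done and handed in at about 25.6 s of the 72 s. The three katoris are in the bay, the gate is shut, and the wedge is jammed under it and holding by itself.

**What I did:**
- I slid the stack in to about 115 mm past the mouth, swung the gate onto its stop, and placed the leftmost wedge toe-first under the gate. I then tapped it in until the push reached about 16 N.
- The first push missed. The fingertips sit about 27 mm higher than the reported tool point, so the fingers passed over the bowls without moving them. I found this in the images, allowed for it, and the second push worked.

**Last checks:**
- **Stack:** the bowls are upright and nested in the final picture.
- **Gate:** the middle of its top edge is within about 1 mm of 7.5 mm along its width, against 7 mm expected when shut. A first angle fit gave −1.4°, but wedge pixels had spoilt it.
- **Wedge:** with the arm clear, its heel is at about −59 mm. That puts the toe about 60 mm past the gate's front face and about 15 mm past first touch; tight is 10 mm.
- **Bystanders:** the jar, cup and saucer, and grinder read within about 1.5 mm of where they started. The arm hid the grinder from the top camera, so I checked it in the scene camera. A plain picture difference for them came out high, at 13 to 24 grey levels. I didn't trace the cause and relied on the positions instead.

I viewed 12 pictures, two more than the budget of 10.

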